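# Start the glue-up timer braced against the bench stop

### The job

Start the glue-up timer: stand the loose timer upright near the middle of the wooden stop block that is screwed to the bench, its flat back square against the side of the block that faces you, and, holding it pushed back against the block, press its round button fully in for about half a second, then let go. Leave the timer standing there against the block, and leave everything else on the bench where it is.

Things in the scene. Friction and masses are not known exactly. Their poses are not given: they have to be found in the camera images.
- timer: Loose light grey plastic timer, 112 mm deep (x), 56 wide (y), 168 high, 0.2 to 0.3 kg. Origin on its underside, mid-width; z up. Flat upright back at x = +42 mm, front edge at x = -70 (front looks along -x). Its front slopes, from x = -70, z = 13 to x = +10, z = 80, and carries the button. Slick glides: it slides when pushed. Starts left or right of the stop, front to the robot within 25 degrees.
- timer_back (a point): Point on the timer's flat back, mid-width, 20 mm above its underside (timer frame x = +42, y = 0, z = +20 mm); axes as the timer's.
- timer_head (a point): Centre of the display head (timer frame x = +11, y = 0, z = +143 mm), a box from x = -20 to +42, y = -28 to +28, z = 118 to 168 mm. It can be gripped from above across its 56 mm width. It overhangs the slope: a gripper pointing straight down at the button runs into it; one leaning 25 to 50 degrees (fingers forward and down, towards the timer's back) clears it.
- start_top (a point): Centre of the button's outer face, a black disc 34 mm across, 11 mm proud of a 50 mm dark steel collar. Its z axis points out of the button: up and to the timer's front, 40 degrees from vertical, (-0.643, 0, 0.766) in the timer's frame. Press along the opposite way. Timer frame when released: x = -35, y = 0, z = +73 mm.
- start (a joint): Travel of the button, m: 0 released, 0.007 fully in. Spring return: it starts to move at about 3 N and needs 9 N to be fully in. Unbraced, the timer slides at 1 to 2 N of level push.
- stop: Fixed stop: a pale wooden block screwed to the bench, 36 mm thick (x), 160 mm long (y), 50 mm high, two steel screw heads on top. Origin: centre of its underside. The face towards the robot, against which the timer goes, is its -x face at x = -18 mm; turned up to 13 degrees about vertical.
- stop_face (a point): Middle of the stop's robot-side face, 20 mm above the bench; axes as the stop's (+x points into the block, y along it).
- glue: Bystander: white glue bottle, 60 mm in diameter, 180 mm high, standing on the side of the bench opposite the timer. Origin: centre of underside.
- star: Bystander: flat six-pointed wooden piece, 85 mm across, 18 mm thick, near the robot. Origin: centre of underside.
- sanding_block: Bystander: cork sanding block 110 x 65 x 32 mm, left of the stop. Origin: centre of underside.
- offcut: Bystander: wooden offcut 150 x 45 x 30 mm, right of the stop. Origin: centre of underside.
- pencil_pot: Bystander: aluminium pot, 76 mm in diameter, 100 mm high, with pencils to 155 mm, beyond the stop. Origin: centre of underside.
- try_square: Bystander: try square lying flat near the robot, 165 x 90 x 24 mm. Origin: underside, near its middle.
Mind the look-alikes: they are no part of the job. What is shaped like the stop but blue is not meant. What is shaped like the timer but turquoise is not meant.

How it is judged:
On the way:
1. the button is in by at least 5 mm of its 7 mm while the timer stands upright and square against the stop and presses on it with over 0.5 N (x of timer_back in the frame of stop_face between -0.006 and 0.004 m and y of timer_back in the frame of stop_face between -0.06 and 0.06 m and angle between the x axis of timer and the x axis of stop, either way round below 0.15 rad and x of timer_head in the frame of stop_face below 0 m and angle between timer's own z axis and vertical below 0.1 rad and value of joint start above 0.005 m and contact force between timer and stop above 0.5 N), for 0.2 s.
At the end, for the whole second after the job is handed in: The timer stands upright (within 6 degrees) with its back within 6 mm of the stop's robot-side face, square to it within 0.15 rad (8.6 degrees), its middle within 60 mm of the stop's middle, at rest, the button released (in by less than 1.5 mm) (x of timer_back in the frame of stop_face between -0.006 and 0.004 m and y of timer_back in the frame of stop_face between -0.06 and 0.06 m and angle between the x axis of timer and the x axis of stop, either way round below 0.15 rad and x of timer_head in the frame of stop_face below 0 m and angle between timer's own z axis and vertical below 0.1 rad and value of joint start below 0.0015 m and linear speed of timer below 0.02 m/s); the robot touches nothing.
It fails at once if the timer is tipped over (more than 0.5 rad) (angle between timer's own z axis and vertical above 0.5 rad).
It fails at once if a bystander is moved by more than 30 mm (distance of any of glue, star, sanding_block, offcut, pencil_pot, try_square from where it was at the start of the episode above 0.03 m).
It also fails if it takes over 53 s, if anything falls off the work surface, if the arm or the gripper's body presses on something with over 40 N, if the wrist force passes 120 N, or if a joint passes its speed limit or range.

### The arm

A 6-joint arm with a two-finger parallel gripper is mounted at the origin on the work surface. World frame = base frame: x ahead of the robot, y to its left, z up, the work surface at z = 0. Lengths are in m, angles in rad, forces in N, time in s.
With the tool pointing down it reaches from about 0.425 to 0.95 m from the base axis. Payload 3.5 kg.
Tool frame: the origin (TCP) lies at the very end of the fingers, on their centre line; the grasp point (between the pads) lies 19 mm behind it; y points along the fingers, z is the direction in which the jaws open and shut, and the axes are right-handed (so a half turn about y gives the same grasp; the last joint's range is limited). The gripper opens to 85 mm and grips with 20 to 120 N. Pads are 22 mm wide; open, the fingers measure 114 mm over their backs; the gripper's body (76 mm by 85 mm) begins 54 mm behind the grasp point. The pads swing forward as they close: fully open they stand 13 mm farther back than shut.
Start: joints at [-1.475, 0.286, 1.577, -0, 1.279, -0.15], TCP at [0.164, -0.655, 0.231] pointing down, gripper open.
Joint ranges: [-2.77, 2.77], [-0.9, 2.22], [0.21, 2.48], [-1.53, 4.67], [0.24, 2.81], [-2.84, 2.84]. Speed limits (rad/s): [2.79, 2.79, 3.14, 3.14, 3.14, 3.14].

### API

Orientations are given as a unit quaternion [x, y, z, w].
In Python, from plant import ctrl, cams gives the robot as it stands.
- The arm moves only by the tool play_rows, never from a script. Its argument "steps" is a list of rows, each an object of numbers: "claw": the finger opening in cm, from 0 to 8.54; "tx", "ty", "tz": the shift along the tool's x, y, z in cm; "ax", "ay", "az": the turn, a rotation vector about the tool's x, y, z in degrees. A call has 1 to 12 rows; each row is the pose to reach, as a shift and turn from the pose commanded when the call began, along the tool's axes at that moment; what a row does not reach only later rows make up. A row lasts 1/12 s, in which the tool goes at most 41.7 mm and 7.16 degrees, less where a joint would pass 70% of its speed; a pose out of reach is approached as far as the arm can. A call with a gripper value outside its range is refused whole. The fingers move at their own pace and stop on an object; "grip_force" is the grip in N (left out, the last holds). Time passes only in rows, so rows that repeat a pose let the fingers close. It gives the time, the measured TCP pose, the force and the opening at its end, in the units of the state.
- ctrl.get_state(): the state, without advancing time (a new reading comes with each control period).
- cams.read_camera(name): name is "scene" or "top" or "wrist"; returns (picture, depth): 384x512x3 uint8, blue, green, red; 384x512 float32, m along the optical axis (not along the pixel's ray), 0 where there is no reading.
- cams.camera_model(name): a dict with "intrinsics" (3x3 intrinsics, pixels), "rvec" (rotation vector, rad) and "tvec" (3), from world to camera coordinates, as OpenCV has them; the wrist camera has in their place "tool_from_camera" (4x4, takes a point from camera to tool coordinates, whose origin is the TCP and whose axes are the tool frame's). Camera axes: x right, y down, z forward; pixel columns grow to the right and rows downward; lengths in m; the calibration is good to about 2 mm. A picture is of the moment at which its call begins: read the wrist's pose just before it. camera_model takes no time and is no camera call.
- ctrl.sign_off(): hands the job in, once; it reports no verdict.
The state is a dict: "time": time; "qpos": joint angles; "dq": joint speeds; "joint_efforts": joint torques, N m; "eef_pos": TCP position; "tcp_rot": TCP orientation; "contact_force": force on the tool from outside, world axes, zero at the start; "wrist_torque": the same for the moment, N m; "opening": opening from 0.0 (shut) to 1.0 (fully open).
Only numpy, scipy, OpenCV 4.12 (cv2) and the standard library are available. Lean on these libraries where they do the work, as an engineer would, in place of code of your own. Each camera call takes 0.05 s, during which the arm holds its last target.

## Working session

There is one attempt and no reset: what is moved stays moved. The work goes in short steps, Python scripts to look and compute and a tool call to move; the robot and the scene stay as the last step left them, time stands still between calls to the robot, and variables do not carry over. Pictures are saved under pics/ and viewed, and the job is handed in when it is done.

Besides the shell and the picture viewer there is one more tool, called after "Emit:" by a JSON object that holds its "fn" and its "kwargs". play_rows: Moves the arm, as the interface text tells. Its arguments: {"type":"object","properties":{"steps":{"type":"array","items":{"type":"object","properties":{"claw":{"type":"number"},"tx":{"type":"number"},"ty":{"type":"number"},"tz":{"type":"number"},"ax":{"type":"number"},"ay":{"type":"number"},"az":{"type":"number"}}}},"grip_force":{"type":"number"}},"required":["steps"]}

```bash
ls; mkdir -p pics; python3 - <<'E'
from plant import ctrl,cams
import cv2,numpy as np
s=ctrl.get_state(); print(s)
for n in ["scene","top"]:
    im,d=cams.read_camera(n); cv2.imwrite(f"pics/{n}0.png",im); np.save(f"{n}0.npy",d)
    np.save(f"{n}0_im.npy",im)
    print(n,cams.camera_model(n))
print(cams.camera_model("wrist"))
E
```

```text
pics
{'time': 0.0, 'qpos': array([-1.47501091e+00,  2.87196673e-01,  1.57817397e+00, -2.45764051e-06,
        1.27858705e+00, -1.49972952e-01]), 'dq': array([ 4.15594794e-04,  4.51990538e-04, -5.84586296e-04,  9.61602478e-04,
        8.43589161e-05,  4.17023971e-04]), 'joint_efforts': array([ 1.19680622e-03, -4.05983198e+01, -2.92626733e+01, -9.68571408e-05,
        5.85433198e-03, -4.80337157e-07]), 'eef_pos': array([ 0.16420477, -0.65404963,  0.22992814]), 'tcp_rot': array([-0.08664858,  0.70261045, -0.70093868,  0.08669222]), 'contact_force': array([0.3866341 , 0.09569046, 0.09779196]), 'wrist_torque': array([-0.02806445, -0.00075869, -0.02982415]), 'opening': 1.0011782936898237}
scene {'intrinsics': array([[351.80775978,   0.        , 258.61250683],
       [  0.        , 351.80775978, 184.07328316],
       [  0.        ,   0.        ,   1.        ]]), 'rvec': array([ 1.31320331,  2.33689601, -0.8112893 ]), 'tvec': array([ 0.26861476, -0.28808909,  1.3487091 ])}
top {'intrinsics': array([[431.86483375,   0.        , 258.36232116],
       [  0.        , 431.86483375, 193.00755227],
       [  0.        ,   0.        ,   1.        ]]), 'rvec': array([ 2.15691643, -2.1637813 ,  0.08638654]), 'tvec': array([0.02272194, 0.52080542, 1.0288171 ])}
{'intrinsics': array([[302.53243549,   0.        , 255.12936561],
       [  0.        , 302.53243549, 193.9114653 ],
       [  0.        ,   0.        ,   1.        ]]), 'tool_from_camera': array([[-1.03891630e-03,  9.64734353e-01,  2.63223382e-01,
        -6.58558764e-02],
       [ 6.75700813e-04, -2.63222786e-01,  9.64734838e-01,
        -1.43345104e-01],
       [ 9.99999232e-01,  1.18013901e-03, -3.78405342e-04,
         4.23828409e-04],
       [ 0.00000000e+00,  0.00000000e+00,  0.00000000e+00,
         1.00000000e+00]])}
```

View pics/scene0.png

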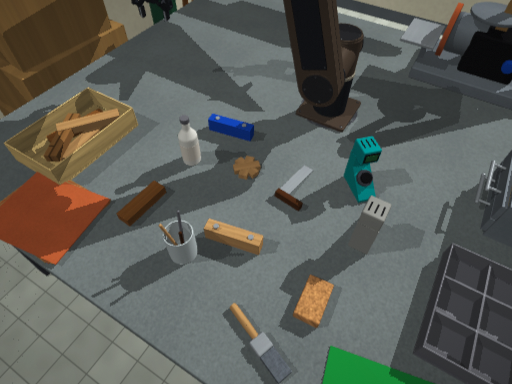

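View pics/top0.png

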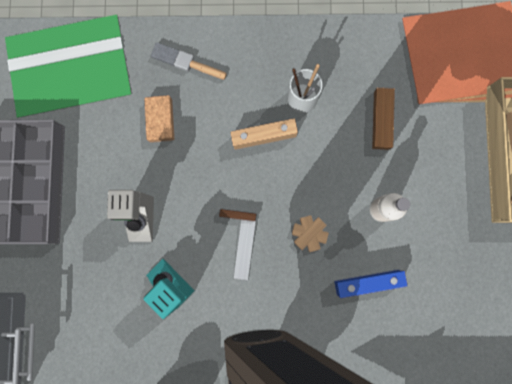

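The light grey timer is at top (125,205), scene (376,208). Its look-alike is the turquoise one at top (168,290), scene (363,168). The pale wooden stop with two screws is at top (265,132), scene (233,237), and its look-alike is the blue block at top (370,284). I choose the grey timer and the pale block, and will check both in close crops and point clouds.

```bash
cat > h.py <<'E'
import numpy as np,cv2
from plant import ctrl,cams
from scipy.spatial.transform import Rotation as R
def cloud(n,d,pose=None):
    m=cams.camera_model(n);K=m["intrinsics"]
    v,u=np.mgrid[:d.shape[0],:d.shape[1]]
    P=np.stack([(u-K[0,2])/K[0,0]*d,(v-K[1,2])/K[1,1]*d,d],-1)
    if n=="wrist":
        T=m["tool_from_camera"]; P=P@T[:3,:3].T+T[:3,3]
        p,q=pose; return P@R.from_quat(q).as_matrix().T+p
    M=cv2.Rodrigues(m["rvec"])[0]
    return (P-m["tvec"])@M
E
python3 - <<'E'
from h import *
im=np.load("top0_im.npy");d=np.load("top0.npy")
P=cloud("top",d)
def rect(name,box,zr):
    u0,v0,u1,v1=box
    Q=P[v0:v1,u0:u1].reshape(-1,3);dd=d[v0:v1,u0:u1].ravel()
    m=(dd>0)&(Q[:,2]>zr[0])&(Q[:,2]<zr[1]);Q=Q[m]
    r=cv2.minAreaRect((Q[:,:2]*1000).astype(np.float32))
    print(name,m.sum(),r,"z",np.percentile(Q[:,2],[5,50,95]))
print(P[250,350],P[60,270])
rect("stop",(225,112,305,155),(.04,.06))
rect("timerhead",(95,180,160,250),(.155,.185))
rect("timer all",(95,180,160,250),(.006,.185))
rect("glue",(360,185,415,230),(.02,.25));rect("star",(285,210,335,256),(.008,.04));rect("tri",(212,200,265,285),(.006,.05))
rect("sand",(135,90,180,145),(.015,.05));rect("pot",(280,60,330,115),(.03,.25));rect("off",(365,80,400,155),(.015,.05))
rect("turq",(140,255,200,320),(.15,.19));rect("blue",(330,265,415,300),(.04,.06))
a=cv2.resize(im[175:250,90:175],None,fx=5,fy=5);b=cv2.resize(im[100:175,220:305],None,fx=4.4,fy=5)
cv2.imwrite("pics/crop.png",np.hstack([a,b[:a.shape[0]]]))
E
```

```text
[ 0.3815586  -0.20392563 -0.00129322] [ 0.86791045 -0.00919668  0.0018643 ]
stop 1002 ((666.169677734375, 7.36822509765625), (37.57122802734375, 159.79400634765625), 10.737455368041992) z [0.04584669 0.05009371 0.0537962 ]
timerhead 814 ((482.79046630859375, 311.7652282714844), (56.37083053588867, 63.740665435791016), 89.54609680175781) z [0.16096393 0.16795693 0.17063886]
timer all 1878 ((469.5612487792969, 339.8541259765625), (113.45989990234375, 129.4969940185547), 89.76396942138672) z [0.01731207 0.12921755 0.16985577]
glue 840 ((479.7921142578125, -277.49322509765625), (59.35491180419922, 52.88526916503906), 11.996781349182129) z [0.03814611 0.12074774 0.18096361]
star 875 ((421.95501708984375, -104.70121002197266), (84.90190124511719, 84.93004608154297), 44.78887176513672) z [0.01466597 0.01779105 0.02102005]
tri 921 ((400.5599365234375, 89.12855529785156), (117.08805847167969, 177.56405639648438), 76.04711151123047) z [0.00646328 0.01207549 0.02683114]
sand 1189 ((709.856689453125, 270.7799987792969), (111.06631469726562, 66.03910827636719), 4.34124755859375) z [0.02541791 0.03182857 0.03517883]
pot 886 ((764.2866821289062, -89.99436950683594), (73.93689727783203, 75.34656524658203), 89.40863800048828) z [0.03486043 0.07911103 0.14367902]
off 1196 ((706.4095458984375, -290.0271301269531), (46.42504119873047, 152.10398864746094), 86.73686218261719) z [0.02290904 0.02988031 0.03316858]
turq 874 ((286.0735168457031, 219.4047393798828), (63.64307403564453, 57.110023498535156), 45.417213439941406) z [0.15930203 0.16788258 0.1707486 ]
blue 1116 ((303.2345275878906, -243.6789093017578), (36.75752258300781, 161.008544921875), 9.91464900970459) z [0.04627053 0.0502061  0.05377817]
```

View pics/crop.png

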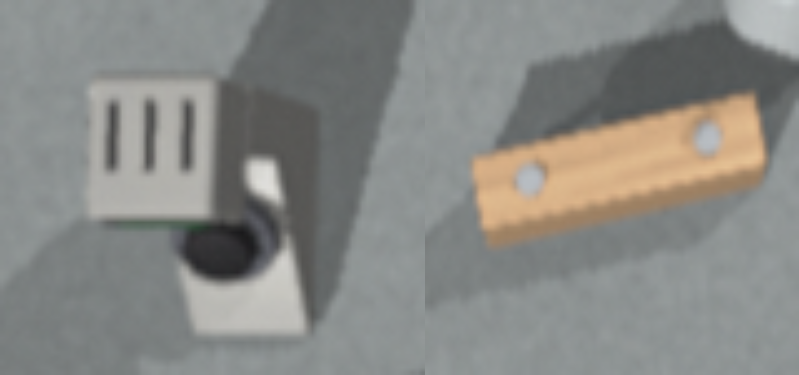

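Crops confirm the choice: on the left is the grey timer with its black button on the near side, on the right the pale block with two screw heads. Sizes and heights match: head 56x64 mm at z 168, stop 160x37 mm at z 50. The timer is yawed about 0° with its head at (0.483, 0.312). The stop is yawed +10.7°. Next I compute the approach.

```bash
cat >> h.py <<'E'
def Rdown(yaw,lean=0):
    # yaw deg: tool x toward timer +x; lean deg: tool y tilts forward from straight down
    Rz=R.from_euler('z',yaw,degrees=True)
    l=np.radians(lean)
    y=np.array([np.sin(l),0,-np.cos(l)]); z=np.array([0,1.,0]); x=np.cross(y,z)
    return Rz*R.from_matrix(np.stack([x,y,z],1))
def delta(p,Rt,base=None):
    if base is None:
        s=ctrl.get_state(); base=(s["eef_pos"],R.from_quat(s["tcp_rot"]))
    b,Rb=base
    t=Rb.inv().apply(np.array(p)-b)*100
    a=(Rb.inv()*Rt).as_rotvec(degrees=True)
    print("t cm",np.round(t,2),"a deg",np.round(a,2),"rows",max(np.linalg.norm(t)/4.17,np.linalg.norm(a)/7.16))
E
python3 - <<'E'
from h import *
s=ctrl.get_state();print(R.from_quat(s["tcp_rot"]).as_matrix().round(3))
delta([.5,-.22,.28],Rdown(0)); delta([.5,-.22,.28],Rdown(180))
delta([.483,.312,.28],Rdown(0),(np.array([.5,-.22,.28]),Rdown(0)))
E
```

```text
[[-0.97  -0.     0.243]
 [-0.243  0.002 -0.97 ]
 [-0.    -1.    -0.002]]
t cm [-43.13  -4.91 -33.95] a deg [  -0.   -165.92   -0.18] rows 23.172900652076525
t cm [-43.13  -4.91 -33.95] a deg [ 0.12 14.08 -0.  ] rows 13.215570080750265
t cm [-1.7  0.  53.2] a deg [0. 0. 0.] rows 12.764305689180173
```

Emit:
{"fn": "play_rows", "kwargs": {"steps": [{"claw": 8.5,"tx": -43,"ty": -5,"tz": -34,"ay": 14},{"claw": 8.5,"tx": -43,"ty": -5,"tz": -34,"ay": 14},{"claw": 8.5,"tx": -43,"ty": -5,"tz": -34,"ay": 14},{"claw": 8.5,"tx": -43,"ty": -5,"tz": -34,"ay": 14},{"claw": 8.5,"tx": -43,"ty": -5,"tz": -34,"ay": 14},{"claw": 8.5,"tx": -43,"ty": -5,"tz": -34,"ay": 14},{"claw": 8.5,"tx": -43,"ty": -5,"tz": -34,"ay": 14},{"claw": 8.5,"tx": -43,"ty": -5,"tz": -34,"ay": 14},{"claw": 8.5,"tx": -43,"ty": -5,"tz": -34,"ay": 14},{"claw": 8.5,"tx": -43,"ty": -5,"tz": -34,"ay": 14},{"claw": 8.5,"tx": -43,"ty": -5,"tz": -34,"ay": 14},{"claw": 8.5,"tx": -43,"ty": -5,"tz": -34,"ay": 14}]}}

```text
invalid input at $.steps[0]: expected keys claw, tx, ty, tz, ax, ay, az
```

```bash
python3 - <<'E'
from h import *
s=ctrl.get_state();print(s["time"],s["eef_pos"],s["qpos"].round(2))
delta([.483,.29,.30],Rdown(180))
E
```

```text
0.1 [ 0.16420387 -0.65410247  0.23004617] [-1.48  0.29  1.58 -0.    1.28 -0.15]
t cm [-53.89  -6.8  -83.83] a deg [ 0.12 14.08 -0.  ] rows 23.955070034471397
```

Emit:
{"fn": "play_rows", "kwargs": {"steps": [{"claw": 8.5,"tx": -43,"ty": -5,"tz": -34,"ax": 0,"ay": 14,"az": 0},{"claw": 8.5,"tx": -43,"ty": -5,"tz": -34,"ax": 0,"ay": 14,"az": 0},{"claw": 8.5,"tx": -43,"ty": -5,"tz": -34,"ax": 0,"ay": 14,"az": 0},{"claw": 8.5,"tx": -43,"ty": -5,"tz": -34,"ax": 0,"ay": 14,"az": 0},{"claw": 8.5,"tx": -43,"ty": -5,"tz": -34,"ax": 0,"ay": 14,"az": 0},{"claw": 8.5,"tx": -43,"ty": -5,"tz": -34,"ax": 0,"ay": 14,"az": 0},{"claw": 8.5,"tx": -43,"ty": -5,"tz": -34,"ax": 0,"ay": 14,"az": 0},{"claw": 8.5,"tx": -43,"ty": -5,"tz": -34,"ax": 0,"ay": 14,"az": 0},{"claw": 8.5,"tx": -43,"ty": -5,"tz": -34,"ax": 0,"ay": 14,"az": 0},{"claw": 8.5,"tx": -43,"ty": -5,"tz": -34,"ax": 0,"ay": 14,"az": 0},{"claw": 8.5,"tx": -43,"ty": -5,"tz": -34,"ax": 0,"ay": 14,"az": 0},{"claw": 8.5,"tx": -43,"ty": -5,"tz": -34,"ax": 0,"ay": 14,"az": 0}]}}

```text
time: 1.1
eef_pos: [0.4686, -0.258, 0.2766]
tcp_rot: [-0.001, 0.707, -0.707, 0.0]
contact_force: [2.0, -0.6, 0.4]
opening: 0.99
```

```bash
python3 - <<'E'
from h import *
s=ctrl.get_state();print(s["time"],s["eef_pos"],s["qpos"].round(2))
delta([.483,.29,.30],Rdown(180))
E
```

```text
1.1 [ 0.46860423 -0.25804101  0.27657644] [-0.69 -0.06  1.87 -0.    1.33  0.88]
t cm [ -1.51  -2.33 -54.8 ] a deg [0.02 0.08 0.02] rows 13.158998035019119
```

Emit:
{"fn": "play_rows", "kwargs": {"steps": [{"claw": 8.5,"tx": -1.5,"ty": -2.3,"tz": -54.8,"ax": 0,"ay": 0,"az": 0},{"claw": 8.5,"tx": -1.5,"ty": -2.3,"tz": -54.8,"ax": 0,"ay": 0,"az": 0},{"claw": 8.5,"tx": -1.5,"ty": -2.3,"tz": -54.8,"ax": 0,"ay": 0,"az": 0},{"claw": 8.5,"tx": -1.5,"ty": -2.3,"tz": -54.8,"ax": 0,"ay": 0,"az": 0},{"claw": 8.5,"tx": -1.5,"ty": -2.3,"tz": -54.8,"ax": 0,"ay": 0,"az": 0},{"claw": 8.5,"tx": -1.5,"ty": -2.3,"tz": -54.8,"ax": 0,"ay": 0,"az": 0},{"claw": 8.5,"tx": -1.5,"ty": -2.3,"tz": -54.8,"ax": 0,"ay": 0,"az": 0},{"claw": 8.5,"tx": -1.5,"ty": -2.3,"tz": -54.8,"ax": 0,"ay": 0,"az": 0},{"claw": 8.5,"tx": -1.5,"ty": -2.3,"tz": -54.8,"ax": 0,"ay": 0,"az": 0},{"claw": 8.5,"tx": -1.5,"ty": -2.3,"tz": -54.8,"ax": 0,"ay": 0,"az": 0},{"claw": 8.5,"tx": -1.5,"ty": -2.3,"tz": -54.8,"ax": 0,"ay": 0,"az": 0},{"claw": 8.5,"tx": -1.5,"ty": -2.3,"tz": -54.8,"ax": 0,"ay": 0,"az": 0}]}}

```text
time: 2.1
eef_pos: [0.4802, 0.2414, 0.2974]
tcp_rot: [0.001, -0.707, 0.707, -0.001]
contact_force: [1.1, -0.4, 0.1]
opening: 0.996
```

```bash
python3 - <<'E'
from h import *
s=ctrl.get_state();print(s["time"],s["eef_pos"],s["qpos"].round(2))
im,d=cams.read_camera("wrist"); cv2.imwrite("pics/w1.png",im)
P=cloud("wrist",d,(s["eef_pos"],s["tcp_rot"]))
m=(d>0)&(P[...,2]>.16)&(P[...,2]<.176)&(P[...,1]>.2)
Q=P[m];print(len(Q),cv2.minAreaRect((Q[:,:2]*1000).astype(np.float32)),np.median(Q[:,2]))
delta([.484,.312,.132],Rdown(180))
E
```

```text
2.1 [0.48017305 0.24139893 0.2974247 ] [ 0.28 -0.06  1.84 -0.    1.37  1.85]
4074 ((414.1768493652344, 285.7388610839844), (226.86172485351562, 69.97906494140625), 20.458011627197266) 0.1685918060934094
t cm [-0.49 16.61 -6.33] a deg [0.34 0.39 0.02] rows 4.26336933599225
```

View pics/w1.png

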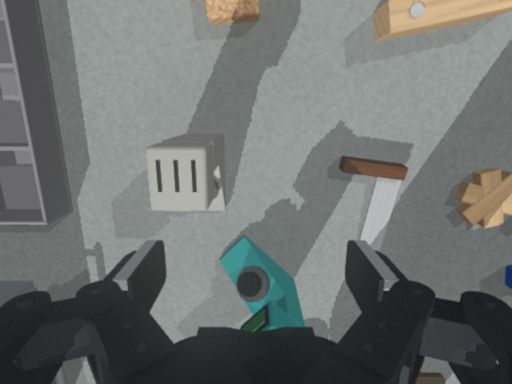

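Wrist view: the grey head is at about (180,180), the fingers are clear, and turquoise is at (255,290), well nearer the robot. I'll refine using only the head pixels.

```bash
python3 - <<'E'
from h import *
s=ctrl.get_state()
im,d=cams.read_camera("wrist")
P=cloud("wrist",d,(s["eef_pos"],s["tcp_rot"]))[125:220,135:235];d=d[125:220,135:235]
m=(d>0)&(P[...,2]>.162)&(P[...,2]<.176)
Q=P[m];print(len(Q),cv2.minAreaRect((Q[:,:2]*1000).astype(np.float32)),np.median(Q[:,2]))
print(s["eef_pos"])
delta([.484,.312,.20],Rdown(180))
E
```

```text
3914 ((484.951904296875, 313.0384826660156), (56.1927375793457, 63.04787063598633), 89.87210083007812) 0.16858889706351513
[0.47953074 0.2476721  0.29767608]
t cm [-0.48  9.75 -6.75] a deg [0.1  0.48 0.04] rows 2.846833150147031
```

Emit:
{"fn": "play_rows", "kwargs": {"steps": [{"claw": 8.5,"tx": -0.5,"ty": 0,"tz": -6.5,"ax": 0,"ay": 0,"az": 0},{"claw": 8.5,"tx": -0.5,"ty": 0,"tz": -6.5,"ax": 0,"ay": 0,"az": 0},{"claw": 8.5,"tx": -0.5,"ty": 9,"tz": -6.5,"ax": 0,"ay": 0,"az": 0},{"claw": 8.5,"tx": -0.5,"ty": 9,"tz": -6.5,"ax": 0,"ay": 0,"az": 0},{"claw": 8.5,"tx": -0.5,"ty": 9,"tz": -6.5,"ax": 0,"ay": 0,"az": 0},{"claw": 8.5,"tx": -0.5,"ty": 9,"tz": -6.5,"ax": 0,"ay": 0,"az": 0},{"claw": 8.5,"tx": -0.5,"ty": 9,"tz": -6.5,"ax": 0,"ay": 0,"az": 0}]}}

```text
time: 2.78
eef_pos: [0.4863, 0.3039, 0.2085]
tcp_rot: [0.0, -0.707, 0.707, -0.0]
contact_force: [0.1, -0.2, 0.5]
opening: 0.997
```

```bash
python3 - <<'E'
from h import *
s=ctrl.get_state()
print(s["eef_pos"],s["contact_force"])
delta([.484,.3125,.132],Rdown(180))
E
```

```text
[0.48626366 0.30387875 0.20851956] [ 0.08893103 -0.22664317  0.50794756]
t cm [ 0.23  7.65 -0.86] a deg [-0.    0.04 -0.01] rows 1.847409158259693
```

Emit:
{"fn": "play_rows", "kwargs": {"steps": [{"claw": 8.5,"tx": 0.2,"ty": 0,"tz": -0.9,"ax": 0,"ay": 0,"az": 0},{"claw": 8.5,"tx": 0.2,"ty": 4,"tz": -0.9,"ax": 0,"ay": 0,"az": 0},{"claw": 8.5,"tx": 0.2,"ty": 6,"tz": -0.9,"ax": 0,"ay": 0,"az": 0},{"claw": 8.5,"tx": 0.2,"ty": 8,"tz": -0.9,"ax": 0,"ay": 0,"az": 0},{"claw": 8.5,"tx": 0.2,"ty": 8,"tz": -0.9,"ax": 0,"ay": 0,"az": 0},{"claw": 8.5,"tx": 0.2,"ty": 8,"tz": -0.9,"ax": 0,"ay": 0,"az": 0},{"claw": 8.5,"tx": 0.2,"ty": 8,"tz": -0.9,"ax": 0,"ay": 0,"az": 0}]}}

```text
time: 3.37
eef_pos: [0.4857, 0.3142, 0.1309]
tcp_rot: [0.001, 0.708, -0.706, 0.002]
contact_force: [-0.3, -0.5, 0.8]
opening: 0.999
```

Emit:
{"fn": "play_rows", "kwargs": {"steps": [{"claw": 4.5,"tx": 0,"ty": 0,"tz": 0,"ax": 0,"ay": 0,"az": 0},{"claw": 4.5,"tx": 0,"ty": 0,"tz": 0,"ax": 0,"ay": 0,"az": 0},{"claw": 4.5,"tx": 0,"ty": 0,"tz": 0,"ax": 0,"ay": 0,"az": 0},{"claw": 4.5,"tx": 0,"ty": 0,"tz": 0,"ax": 0,"ay": 0,"az": 0},{"claw": 4.5,"tx": 0,"ty": 0,"tz": 0,"ax": 0,"ay": 0,"az": 0},{"claw": 4.5,"tx": 0,"ty": 0,"tz": 0,"ax": 0,"ay": 0,"az": 0},{"claw": 4.5,"tx": 0,"ty": 0,"tz": 0,"ax": 0,"ay": 0,"az": 0},{"claw": 4.5,"tx": 0,"ty": 0,"tz": 0,"ax": 0,"ay": 0,"az": 0}], "grip_force": 40}}

```text
time: 4.03
eef_pos: [0.4851, 0.3139, 0.1298]
tcp_rot: [0.001, 0.708, -0.707, 0.002]
contact_force: [-0.2, -0.5, 5.9]
opening: 0.649
```

```bash
python3 - <<'E'
from h import *
s=ctrl.get_state()
print(s["eef_pos"],s["contact_force"],s["opening"]*85)
im,d=cams.read_camera("wrist"); cv2.imwrite("pics/w2.png",im)
E
```

```text
[0.4850734  0.3139412  0.12982257] [-0.18638707 -0.46105702  5.90068442] 55.12306204154439
```

View pics/w2.png

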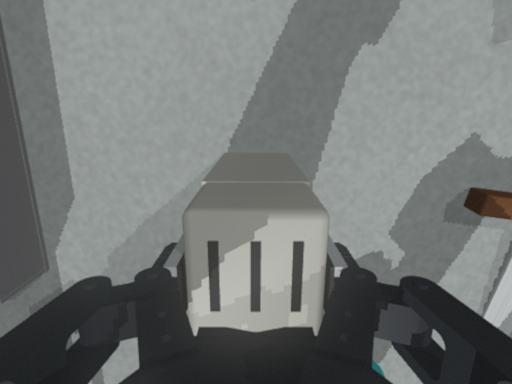

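Opening 55 mm: the head (185–325, 180–330 px) is held centrally between the pads. I lift and carry it to 30 mm before the stop face.

```bash
python3 - <<'E'
from h import *
delta([.589,-.007,.18],Rdown(190.7))
E
```

```text
t cm [-10.37  -5.03  32.1 ] a deg [  0.07 -10.62  -0.19] rows 8.178421780273236
```

Emit:
{"fn": "play_rows", "kwargs": {"steps": [{"claw": 4.5,"tx": 0,"ty": -2,"tz": 0,"ax": 0,"ay": 0,"az": 0},{"claw": 4.5,"tx": 0,"ty": -5,"tz": 0,"ax": 0,"ay": 0,"az": 0},{"claw": 4.5,"tx": 0,"ty": -5,"tz": 0,"ax": 0,"ay": 0,"az": 0},{"claw": 4.5,"tx": 0,"ty": -5,"tz": 0,"ax": 0,"ay": 0,"az": 0}]}}

```text
time: 4.42
eef_pos: [0.4846, 0.3136, 0.1789]
tcp_rot: [0.001, 0.708, -0.707, 0.002]
contact_force: [0.3, 1.2, -3.1]
opening: 0.648
```

```bash
python3 - <<'E'
from h import *
s=ctrl.get_state()
print(s["eef_pos"],s["contact_force"],s["opening"]*85)
delta([.589,-.007,.18],Rdown(190.7))
E
```

```text
[0.4845616  0.31359222 0.17889028] [ 0.25263416  1.15507607 -3.10863272] 55.08717336419146
t cm [-10.4   -0.12  32.07] a deg [  0.05 -10.61  -0.18] rows 8.085767003658074
```

Emit:
{"fn": "play_rows", "kwargs": {"steps": [{"claw": 4.5,"tx": -0.5,"ty": 0,"tz": 1.5,"ax": 0,"ay": -1,"az": 0},{"claw": 4.5,"tx": -1.5,"ty": 0,"tz": 4.5,"ax": 0,"ay": -2,"az": 0},{"claw": 4.5,"tx": -2.6,"ty": 0,"tz": 8,"ax": 0,"ay": -3,"az": 0},{"claw": 4.5,"tx": -3.7,"ty": 0,"tz": 11.5,"ax": 0,"ay": -4,"az": 0},{"claw": 4.5,"tx": -4.8,"ty": 0,"tz": 15,"ax": 0,"ay": -5,"az": 0},{"claw": 4.5,"tx": -6,"ty": 0,"tz": 18.5,"ax": 0,"ay": -6,"az": 0},{"claw": 4.5,"tx": -7.1,"ty": 0,"tz": 22,"ax": 0,"ay": -7,"az": 0},{"claw": 4.5,"tx": -8.3,"ty": 0,"tz": 25.5,"ax": 0,"ay": -8,"az": 0},{"claw": 4.5,"tx": -9.3,"ty": 0,"tz": 28.5,"ax": 0,"ay": -9,"az": 0},{"claw": 4.5,"tx": -10,"ty": 0,"tz": 31,"ax": 0,"ay": -10,"az": 0},{"claw": 4.5,"tx": -10.4,"ty": 0,"tz": 32,"ax": 0,"ay": -10.6,"az": 0},{"claw": 4.5,"tx": -10.4,"ty": 0,"tz": 32,"ax": 0,"ay": -10.6,"az": 0}]}}

```text
time: 5.42
eef_pos: [0.5875, -0.0091, 0.1748]
tcp_rot: [-0.066, 0.704, -0.704, 0.063]
contact_force: [-0.1, -0.1, -2.0]
opening: 0.651
```

Emit:
{"fn": "play_rows", "kwargs": {"steps": [{"claw": 4.5,"tx": 0,"ty": 0,"tz": 0,"ax": 0,"ay": 0,"az": 0},{"claw": 4.5,"tx": 0,"ty": 0,"tz": 0,"ax": 0,"ay": 0,"az": 0}]}}

```text
time: 5.58
eef_pos: [0.587, -0.0056, 0.1759]
tcp_rot: [-0.067, 0.705, -0.704, 0.065]
contact_force: [-0.0, 1.3, -2.9]
opening: 0.65
```

```bash
cat > look.py <<'E'
from h import *
import sys
s=ctrl.get_state()
print(s["eef_pos"],s["contact_force"],s["opening"]*85)
tag=sys.argv[1]
im,d=cams.read_camera("wrist"); t,dt=cams.read_camera("top"); sc,_=cams.read_camera("scene")
a=cv2.resize(t[80:230,180:330],(384,384),interpolation=cv2.INTER_CUBIC)
b=cv2.resize(sc[130:280,160:310],(384,384),interpolation=cv2.INTER_CUBIC)
cv2.imwrite(f"pics/{tag}.png",np.hstack([a,b])); cv2.imwrite(f"pics/{tag}w.png",im)
np.savez(f"{tag}.npz",d=d,dt=dt,p=s["eef_pos"],q=s["tcp_rot"])
E
python3 look.py c1; python3 - <<'E'
from h import *
delta([.613,-.0025,.1315],Rdown(190.7))
E
```

```text
[ 0.58702157 -0.00556485  0.17590857] [-0.04006856  1.26488249 -2.91584636] 55.218049078011745
t cm [-2.54  4.56  0.21] a deg [0.03 0.07 0.05] rows 1.2537061539247065
```

View pics/c1.png

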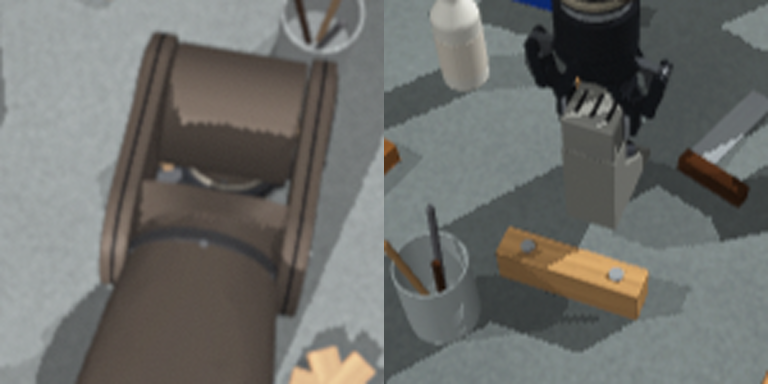

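View pics/c1w.png

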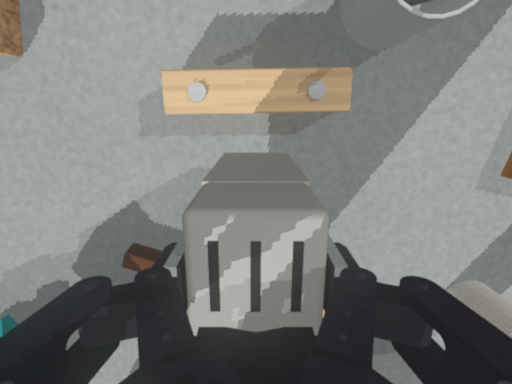

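The wrist view shows the stop (163–352, 70–113 px) parallel to and centred on the held timer. I lower it and move it forward to a gap of a few mm.

Emit:
{"fn": "play_rows", "kwargs": {"steps": [{"claw": 4.5,"tx": 0,"ty": 1.5,"tz": 0.1,"ax": 0,"ay": 0,"az": 0},{"claw": 4.5,"tx": 0,"ty": 3,"tz": 0.2,"ax": 0,"ay": 0,"az": 0},{"claw": 4.5,"tx": -0.5,"ty": 4,"tz": 0.2,"ax": 0,"ay": 0,"az": 0},{"claw": 4.5,"tx": -1.2,"ty": 4.3,"tz": 0.2,"ax": 0,"ay": 0,"az": 0},{"claw": 4.5,"tx": -2,"ty": 4.5,"tz": 0.2,"ax": 0,"ay": 0,"az": 0},{"claw": 4.5,"tx": -2.5,"ty": 4.5,"tz": 0.2,"ax": 0,"ay": 0,"az": 0},{"claw": 4.5,"tx": -2.5,"ty": 4.5,"tz": 0.2,"ax": 0,"ay": 0,"az": 0},{"claw": 4.5,"tx": -2.5,"ty": 4.5,"tz": 0.2,"ax": 0,"ay": 0,"az": 0}]}}

```text
time: 6.4
eef_pos: [0.6143, -0.0038, 0.1337]
tcp_rot: [0.065, -0.704, 0.704, -0.067]
contact_force: [0.4, 0.4, -2.3]
opening: 0.648
```

```bash
python3 look.py c2
```

```text
[ 0.6142587  -0.00378502  0.13365078] [ 0.44570917  0.44391073 -2.29809311] 55.04930290552178
```

View pics/c2w.png

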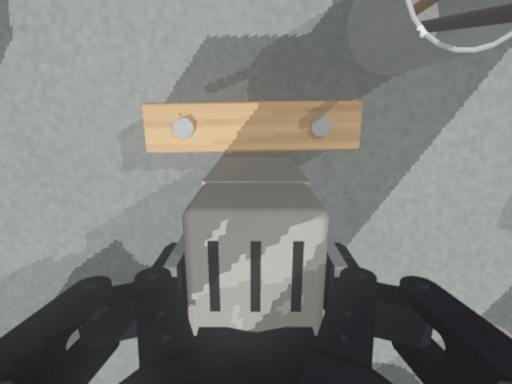

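Emit:
{"fn": "play_rows", "kwargs": {"steps": [{"claw": 4.5,"tx": 0,"ty": 0.2,"tz": 0,"ax": 0,"ay": 0,"az": 0},{"claw": 4.5,"tx": 0,"ty": 0.3,"tz": 0,"ax": 0,"ay": 0,"az": 0},{"claw": 4.5,"tx": -0.15,"ty": 0.35,"tz": 0,"ax": 0,"ay": 0,"az": 0},{"claw": 4.5,"tx": -0.3,"ty": 0.35,"tz": 0,"ax": 0,"ay": 0,"az": 0},{"claw": 4.5,"tx": -0.3,"ty": 0.35,"tz": 0,"ax": 0,"ay": 0,"az": 0}]}}

```text
time: 6.97
eef_pos: [0.6168, -0.0034, 0.1299]
tcp_rot: [0.065, -0.704, 0.704, -0.066]
contact_force: [-0.5, -0.1, 1.6]
opening: 0.65
```

Emit:
{"fn": "play_rows", "kwargs": {"steps": [{"claw": 4.5,"tx": -0.1,"ty": 0,"tz": 0,"ax": 0,"ay": 0,"az": 0},{"claw": 4.5,"tx": -0.2,"ty": 0,"tz": 0,"ax": 0,"ay": 0,"az": 0},{"claw": 4.5,"tx": -0.2,"ty": 0,"tz": 0,"ax": 0,"ay": 0,"az": 0}]}}

```text
time: 7.22
eef_pos: [0.6186, -0.003, 0.1299]
tcp_rot: [0.066, -0.704, 0.704, -0.066]
contact_force: [-1.2, -0.8, 2.8]
opening: 0.65
```

Emit:
{"fn": "play_rows", "kwargs": {"steps": [{"claw": 4.5,"tx": -0.1,"ty": 0,"tz": 0,"ax": 0,"ay": 0,"az": 0},{"claw": 4.5,"tx": -0.1,"ty": 0,"tz": 0,"ax": 0,"ay": 0,"az": 0},{"claw": 4.5,"tx": -0.1,"ty": 0,"tz": 0,"ax": 0,"ay": 0,"az": 0}]}}

```text
time: 7.47
eef_pos: [0.6196, -0.0029, 0.1299]
tcp_rot: [0.065, -0.704, 0.704, -0.066]
contact_force: [-0.3, -0.9, 4.1]
opening: 0.651
```

Emit:
{"fn": "play_rows", "kwargs": {"steps": [{"claw": 4.5,"tx": -0.1,"ty": 0,"tz": 0,"ax": 0,"ay": 0,"az": 0},{"claw": 4.5,"tx": -0.15,"ty": 0,"tz": 0,"ax": 0,"ay": 0,"az": 0},{"claw": 4.5,"tx": -0.15,"ty": 0,"tz": 0,"ax": 0,"ay": 0,"az": 0}]}}

```text
time: 7.72
eef_pos: [0.6204, -0.0027, 0.1299]
tcp_rot: [0.066, -0.704, 0.704, -0.066]
contact_force: [-3.8, -0.5, 6.8]
opening: 0.653
```

```bash
python3 look.py c3
```

```text
[ 0.62042433 -0.00271217  0.12991522] [-3.84721052 -0.48065099  6.79299978] 55.50182629388585
```

View pics/c3w.png

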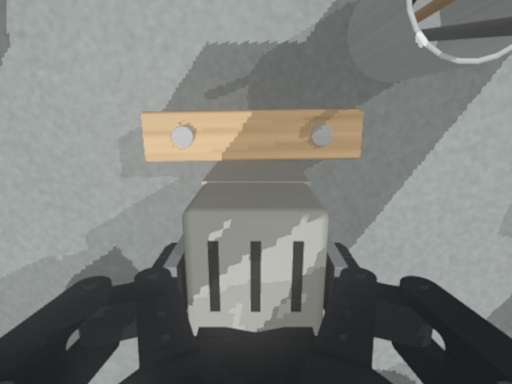

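View pics/c3.png

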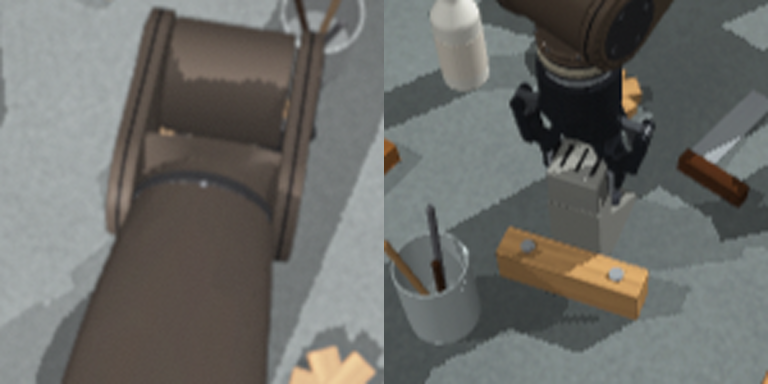

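The −3.8 N along x shows contact with the stop, close to where I predicted. The back edge meets the block at rows 160–180, parallel. I release and rise.

Emit:
{"fn": "play_rows", "kwargs": {"steps": [{"claw": 8.5,"tx": 0,"ty": 0,"tz": 0,"ax": 0,"ay": 0,"az": 0},{"claw": 8.5,"tx": 0,"ty": 0,"tz": 0,"ax": 0,"ay": 0,"az": 0},{"claw": 8.5,"tx": 0,"ty": 0,"tz": 0,"ax": 0,"ay": 0,"az": 0},{"claw": 8.5,"tx": 0,"ty": 0,"tz": 0,"ax": 0,"ay": 0,"az": 0},{"claw": 8.5,"tx": 0,"ty": 0,"tz": 0,"ax": 0,"ay": 0,"az": 0},{"claw": 8.5,"tx": 0,"ty": -1.5,"tz": 0,"ax": 0,"ay": 0,"az": 0},{"claw": 8.5,"tx": 0,"ty": -4,"tz": 0,"ax": 0,"ay": 0,"az": 0},{"claw": 8.5,"tx": 0,"ty": -7,"tz": 0,"ax": 0,"ay": 0,"az": 0},{"claw": 8.5,"tx": 0,"ty": -10,"tz": 0,"ax": 0,"ay": 0,"az": 0},{"claw": 8.5,"tx": 0,"ty": -12,"tz": 0,"ax": 0,"ay": 0,"az": 0},{"claw": 8.5,"tx": 0,"ty": -12,"tz": 0,"ax": 0,"ay": 0,"az": 0},{"claw": 8.5,"tx": 0,"ty": -12,"tz": 0,"ax": 0,"ay": 0,"az": 0}]}}

```text
time: 8.87
eef_pos: [0.6213, -0.0026, 0.2507]
tcp_rot: [0.065, -0.704, 0.704, -0.067]
contact_force: [-0.1, -0.3, -1.0]
opening: 0.998
```

```bash
python3 look.py c4; python3 - <<'E'
from h import *
z=np.load("c4.npz");P=cloud("wrist",z["d"],(z["p"],z["q"]));d=z["d"]
def rect(n,zr,m0):
    m=(d>0)&(P[...,2]>zr[0])&(P[...,2]<zr[1])&m0
    print(n,m.sum(),cv2.minAreaRect((P[m][:,:2]*1000).astype(np.float32)),np.median(P[m][:,2]))
v,u=np.mgrid[:384,:512]
rect("head",(.162,.176),(v<330)&(u>150)&(u<370))
rect("stop",(.044,.056),(v<250)&(abs(P[...,0]-.666)<.08)&(abs(P[...,1])<.12)&(P[...,0]>.645-.19*(P[...,1]-.004)))
E
```

```text
[ 0.62129831 -0.00257247  0.2507246 ] [-0.06199216 -0.25191835 -1.01820892] 84.85697685681697
head 5350 ((620.806396484375, -3.6248092651367188), (61.43395233154297, 56.02113723754883), 10.621649742126465) 0.16860430789560876
stop 4847 ((683.599365234375, -21.023452758789062), (76.03689575195312, 227.44866943359375), 27.13460922241211) 0.050655796223717825
```

View pics/c4w.png

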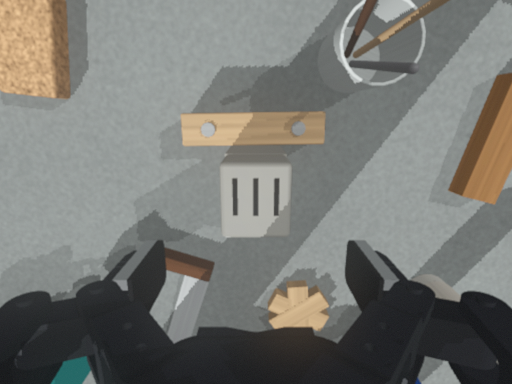

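```bash
python3 - <<'E'
from h import *
z=np.load("c4.npz");P=cloud("wrist",z["d"],(z["p"],z["q"]));d=z["d"]
v,u=np.mgrid[:384,:512]
m=(d>0)&(u>170)&(u<335)&(v>104)&(v<152)&(P[...,2]>.044)&(P[...,2]<.056)
r=cv2.minAreaRect((P[m][:,:2]*1000).astype(np.float32));print(m.sum(),r)
f=np.radians(10.7);c=np.array(r[0])/1000;ax=np.array([np.cos(f),np.sin(f)]);ay=np.array([-ax[1],ax[0]])
face=c-.018*ax;h=np.array([.6208,-.0036])+.031*ax-face
print("back in face frame",h@ax,h@ay,face)
# press poses: lean 40, timer frame origin from head
o=np.array([.6208,-.0036])-.011*ax
def W(x,zz): return np.r_[o+x*ax,zz]
n=np.array([-.643,.766]);b=np.array([-.035,.073])
for k in (.10,.03,0,-.007):
    q=b+k*n; print(k,W(q[0],q[1]).round(4))
delta(W(-.2,.2),Rdown(190.7,0));
s=ctrl.get_state()
# leaning: mirrored tool (x flipped) 
Rt=R.from_euler('z',10.7,degrees=True)*R.from_matrix(np.stack([np.cross([.643,0,-.766],[0,-1,0]),[.643,0,-.766],[0,-1,0]],1))
q=b+.10*n
delta(W(q[0],q[1]),Rt)
E
```

```text
4737 ((668.387451171875, 8.191749572753906), (37.16704559326172, 160.34042358398438), 10.807973861694336)
back in face frame 5.062729097360266e-05 -0.0027513230299172427 [0.65070042 0.00484975]
0.1 [ 0.5124 -0.0241  0.1496]
0.03 [ 0.5566 -0.0157  0.096 ]
0 [ 0.5756 -0.0121  0.073 ]
-0.007 [ 0.58   -0.0113  0.0676]
t cm [20.98  4.75  0.16] a deg [ 0.08 -0.02  0.21] rows 5.158612865027191
t cm [10.89  9.75  0.17] a deg [ 7.000e-02 -4.000e-02  4.022e+01] rows 5.617783725855837
```

In the same wrist image the timer's back is 0.05 mm off the stop face, −2.8 mm sideways, and square to within 0.2°. Now I back off, close the fingers and lean 40°.

Emit:
{"fn": "play_rows", "kwargs": {"steps": [{"claw": 0,"tx": 3,"ty": 0,"tz": 0.1,"ax": 0,"ay": 0,"az": 0},{"claw": 0,"tx": 7,"ty": 0,"tz": 0.1,"ax": 0,"ay": 0,"az": 4},{"claw": 0,"tx": 10.9,"ty": 0,"tz": 0.2,"ax": 0,"ay": 0,"az": 10},{"claw": 0,"tx": 10.9,"ty": 2,"tz": 0.2,"ax": 0,"ay": 0,"az": 16},{"claw": 0,"tx": 10.9,"ty": 5,"tz": 0.2,"ax": 0,"ay": 0,"az": 23},{"claw": 0,"tx": 10.9,"ty": 8,"tz": 0.2,"ax": 0,"ay": 0,"az": 30},{"claw": 0,"tx": 10.9,"ty": 9.7,"tz": 0.2,"ax": 0,"ay": 0,"az": 36},{"claw": 0,"tx": 10.9,"ty": 9.7,"tz": 0.2,"ax": 0,"ay": 0,"az": 40.2},{"claw": 0,"tx": 10.9,"ty": 9.7,"tz": 0.2,"ax": 0,"ay": 0,"az": 40.2},{"claw": 0,"tx": 10.9,"ty": 9.7,"tz": 0.2,"ax": 0,"ay": 0,"az": 40.2},{"claw": 0,"tx": 10.9,"ty": 9.7,"tz": 0.2,"ax": 0,"ay": 0,"az": 40.2}]}}

```text
time: 9.93
eef_pos: [0.5146, -0.0251, 0.1531]
tcp_rot: [0.18, 0.684, -0.639, 0.304]
contact_force: [0.4, 0.5, 0.5]
opening: 0.003
```

```bash
cat > pr.py <<'E'
from h import *
f=np.radians(10.7);ax=np.array([np.cos(f),np.sin(f)]);o=np.array([.6208,-.0036])-.011*ax
n=np.array([-.643,.766]);b=np.array([-.035,.073])
Rt=R.from_euler('z',10.7,degrees=True)*R.from_matrix(np.stack([np.cross([.643,0,-.766],[0,-1,0]),[.643,0,-.766],[0,-1,0]],1))
for k in (.04,.02,.01,0,-.007):
    q=b+k*n; print(k,end=' ');delta(np.r_[o+q[0]*ax,q[1]],Rt)
E
python3 pr.py; python3 look.py c5
```

```text
0.04 t cm [ 0.39  6.14 -0.14] a deg [-0.05  0.   -0.14] rows 1.4752658481881604
0.02 t cm [ 0.39  8.14 -0.15] a deg [-0.05  0.   -0.14] rows 1.9541742905338169
0.01 t cm [ 0.4   9.14 -0.15] a deg [-0.05  0.   -0.14] rows 2.1937525599009233
0 t cm [ 0.4  10.14 -0.15] a deg [-0.05  0.   -0.14] rows 2.4333809626871763
-0.007 t cm [ 0.4  10.84 -0.15] a deg [-0.05  0.   -0.14] rows 2.601143254521881
[ 0.51460545 -0.02507926  0.15305526] [0.42832202 0.51923051 0.49575775] 0.2860707770707897
```

View pics/c5w.png

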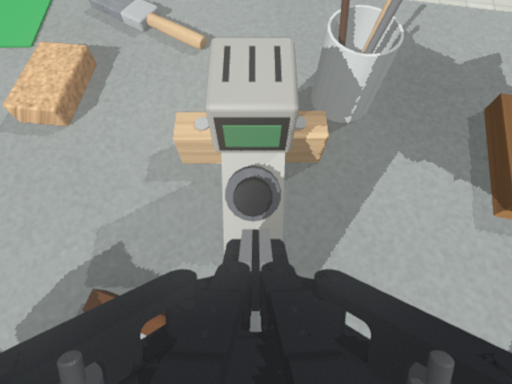

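View pics/c5.png

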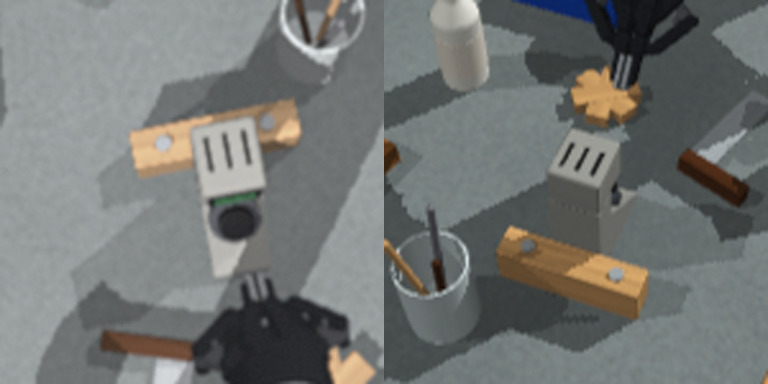

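The shut fingers (255,240) line up with the black button (253,196), and the timer stands flush to the block. I approach to about 10 mm.

Emit:
{"fn": "play_rows", "kwargs": {"steps": [{"claw": 0,"tx": 0.4,"ty": 2,"tz": -0.15,"ax": 0,"ay": 0,"az": 0},{"claw": 0,"tx": 0.4,"ty": 5,"tz": -0.15,"ax": 0,"ay": 0,"az": 0},{"claw": 0,"tx": 0.4,"ty": 7.5,"tz": -0.15,"ax": 0,"ay": 0,"az": 0},{"claw": 0,"tx": 0.4,"ty": 9,"tz": -0.15,"ax": 0,"ay": 0,"az": 0},{"claw": 0,"tx": 0.4,"ty": 9,"tz": -0.15,"ax": 0,"ay": 0,"az": 0},{"claw": 0,"tx": 0.4,"ty": 9,"tz": -0.15,"ax": 0,"ay": 0,"az": 0}]}}

```text
time: 10.58
eef_pos: [0.5683, -0.0126, 0.0809]
tcp_rot: [0.179, 0.684, -0.638, 0.304]
contact_force: [0.2, -0.6, 0.2]
opening: -0.001
```

```bash
python3 pr.py; python3 look.py c6
```

```text
0.04 t cm [-0.06 -2.93  0.09] a deg [ 0.06  0.03 -0.15] rows 0.7030013593866982
0.02 t cm [-0.06 -0.93  0.09] a deg [ 0.06  0.03 -0.15] rows 0.22435547820391238
0.01 t cm [-0.05  0.07  0.09] a deg [ 0.06  0.03 -0.15] rows 0.03093273447962548
0 t cm [-0.05  1.07  0.1 ] a deg [ 0.06  0.03 -0.15] rows 0.2581041780612416
-0.007 t cm [-0.05  1.77  0.1 ] a deg [ 0.06  0.03 -0.15] rows 0.4254749225637466
[ 0.56826216 -0.01257054  0.08086225] [ 0.15463418 -0.57324758  0.15474634] -0.12209600926673028
```

View pics/c6w.png

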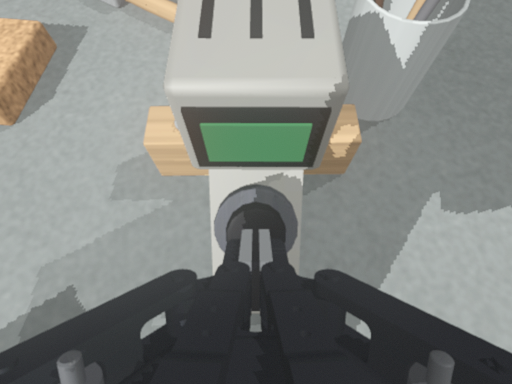

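Fingertips are centred over the button (255,225). I press in slowly.

Emit:
{"fn": "play_rows", "kwargs": {"steps": [{"claw": 0,"tx": 0,"ty": 0.5,"tz": 0.05,"ax": 0,"ay": 0,"az": 0},{"claw": 0,"tx": 0,"ty": 0.9,"tz": 0.05,"ax": 0,"ay": 0,"az": 0},{"claw": 0,"tx": 0,"ty": 1.2,"tz": 0.05,"ax": 0,"ay": 0,"az": 0},{"claw": 0,"tx": 0,"ty": 1.4,"tz": 0.05,"ax": 0,"ay": 0,"az": 0},{"claw": 0,"tx": 0,"ty": 1.4,"tz": 0.05,"ax": 0,"ay": 0,"az": 0}]}}

```text
time: 11.15
eef_pos: [0.5772, -0.012, 0.0707]
tcp_rot: [0.181, 0.684, -0.639, 0.304]
contact_force: [-1.8, 0.7, 5.2]
opening: 0.001
```

Emit:
{"fn": "play_rows", "kwargs": {"steps": [{"claw": 0,"tx": 0,"ty": 0.2,"tz": 0,"ax": 0,"ay": 0,"az": 0},{"claw": 0,"tx": 0,"ty": 0.4,"tz": 0,"ax": 0,"ay": 0,"az": 0},{"claw": 0,"tx": 0,"ty": 0.45,"tz": 0,"ax": 0,"ay": 0,"az": 0}]}}

```text
time: 11.4
eef_pos: [0.58, -0.0115, 0.0674]
tcp_rot: [0.181, 0.683, -0.639, 0.304]
contact_force: [-5.4, -0.9, 7.3]
opening: -0.001
```

About 9 N along the press axis, so it is near bottom. A little further, then hold.

Emit:
{"fn": "play_rows", "kwargs": {"steps": [{"claw": 0,"tx": 0,"ty": 0.12,"tz": 0,"ax": 0,"ay": 0,"az": 0},{"claw": 0,"tx": 0,"ty": 0.12,"tz": 0,"ax": 0,"ay": 0,"az": 0},{"claw": 0,"tx": 0,"ty": 0.12,"tz": 0,"ax": 0,"ay": 0,"az": 0},{"claw": 0,"tx": 0,"ty": 0.12,"tz": 0,"ax": 0,"ay": 0,"az": 0}]}}

```text
time: 11.73
eef_pos: [0.5809, -0.0123, 0.0671]
tcp_rot: [0.181, 0.682, -0.639, 0.304]
contact_force: [-10.4, -2.8, 12.5]
opening: -0.001
```

About 16 N, so the button is bottomed. I hold briefly and withdraw along the same line.

Emit:
{"fn": "play_rows", "kwargs": {"steps": [{"claw": 0,"tx": 0,"ty": 0,"tz": 0,"ax": 0,"ay": 0,"az": 0},{"claw": 0,"tx": 0,"ty": 0,"tz": 0,"ax": 0,"ay": 0,"az": 0},{"claw": 0,"tx": 0,"ty": -0.4,"tz": 0,"ax": 0,"ay": 0,"az": 0},{"claw": 0,"tx": 0,"ty": -0.8,"tz": 0,"ax": 0,"ay": 0,"az": 0},{"claw": 0,"tx": 0,"ty": -1.4,"tz": 0,"ax": 0,"ay": 0,"az": 0},{"claw": 0,"tx": 0,"ty": -3,"tz": 0,"ax": 0,"ay": 0,"az": 0},{"claw": 0,"tx": 0,"ty": -6,"tz": 0,"ax": 0,"ay": 0,"az": 0},{"claw": 0,"tx": 0,"ty": -9,"tz": 0,"ax": 0,"ay": 0,"az": 0},{"claw": 0,"tx": 0,"ty": -11,"tz": 0,"ax": 0,"ay": 0,"az": 0},{"claw": 0,"tx": 0,"ty": -11,"tz": 0,"ax": 0,"ay": 0,"az": 0},{"claw": 0,"tx": 0,"ty": -11,"tz": 0,"ax": 0,"ay": 0,"az": 0}]}}

```text
time: 12.65
eef_pos: [0.5105, -0.0245, 0.1505]
tcp_rot: [0.181, 0.683, -0.639, 0.304]
contact_force: [0.2, 0.7, -0.3]
opening: 0.001
```

```bash
python3 look.py c7; python3 - <<'E'
from h import *
z=np.load("c7.npz");P=cloud("wrist",z["d"],(z["p"],z["q"]));d=z["d"]
f=np.radians(10.7);ax=np.array([np.cos(f),np.sin(f)]);o=np.array([.6208,-.0036])-.011*ax
v,u=np.mgrid[:384,:512]
def rect(Q,n): print(n,len(Q),cv2.minAreaRect((Q[:,:2]*1000).astype(np.float32)))
m=(d>0)&(v<200)&(abs(P[...,2]-.168)<.006)&(abs(P[...,0]-.62)<.06); rect(P[m],"head")
m=(d>0)&(v<250)&(abs(P[...,2]-.05)<.003)&(abs(P[...,0]-.667)<.06)&(abs(P[...,1])<.1)&((P[...,:2]-[.6507,.0048])@ax>-.001); rect(P[m],"stop")
print("button px pts in timer frame (c7, c5):")
for t in ("c5","c7"):
    z=np.load(t+".npz");P=cloud("wrist",z["d"],(z["p"],z["q"]))
    Q=P[185:206,243:263].reshape(-1,3); xy=(Q[:,:2]-o)@ax
    print(t,np.median(xy*-.643+Q[:,2]*.766), "expected released",.035*.643+.073*.766)
# top check
t=np.load("c7.npz")["dt"];P=cloud("top",t);m=(t>0)&(abs(P[...,2]-.168)<.008)&(abs(P[...,0]-.62)<.06)&(abs(P[...,1])<.06);rect(P[m],"top head")
for n,c,r in (("star",(.422,-.105),.06),("square",(.40,.09),.12)):
    m=(t>0)&(P[...,2]>.008)&(P[...,2]<.03)&(np.hypot(P[...,0]-c[0],P[...,1]-c[1])<r); rect(P[m],n)
E
```

```text
[ 0.51051244 -0.02445398  0.15049633] [ 0.22806017  0.66719391 -0.28080501] 0.08675559483546129
head 6866 ((619.2754516601562, -3.9323348999023438), (63.176055908203125, 56.35155487060547), 11.064064979553223)
stop 1747 ((667.8041381835938, 7.956207275390625), (36.98627471923828, 160.07557678222656), 11.407952308654785)
button px pts in timer frame (c7, c5):
c5 0.07899575172457751 expected released 0.07842299999999999
c7 0.07864483386175869 expected released 0.07842299999999999
top head 747 ((618.2003173828125, -4.769947052001953), (63.29552459716797, 56.017086029052734), 11.156975746154785)
star 415 ((420.65008544921875, -119.7132797241211), (57.61179733276367, 75.97811889648438), 68.48583984375)
square 768 ((402.57452392578125, 81.60466003417969), (90.14957427978516, 151.98704528808594), 82.24714660644531)
```

View pics/c7w.png

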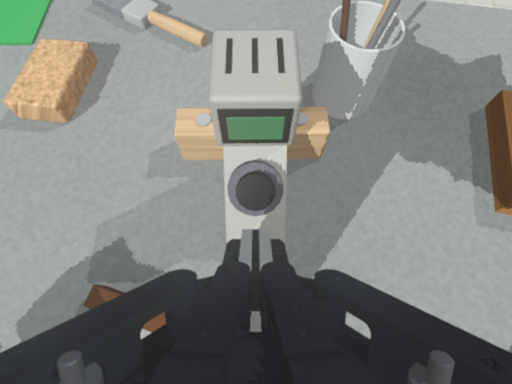

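View pics/c7.png

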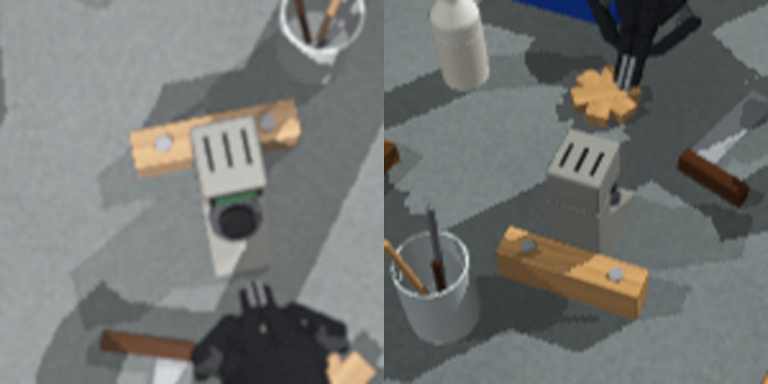

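Wrist and top views show the timer upright and flush against the block, with the button back out (face at 78.6 mm along its axis; 78.4 expected when released) and the fingers clear.

```bash
python3 -c "
from plant import ctrl
print(ctrl.get_state()['time']);print(ctrl.sign_off())"
```

```text
12.8
the job is handed in; nothing more can be done
None
```

The timer is standing against the stop block, its button was pressed and let go, and I handed the job in at 12.8 s. No verdict is reported on hand-in.

**What I did:** I gripped the light grey timer by its head and carried it to the pale wooden stop. I set it down and pushed it back until it touched the block, at about 4 N. With the fingers shut and leaning 40°, I then pressed the button along its axis until it bottomed at about 16 N. The button stayed near or at full travel for about half a second, while the push held the timer against the block with about 10 N. I then withdrew.

**Last checks:**
- **Position:** after placing, the back was within about 0.1 mm of the stop face and 3 mm off the middle. After the press the estimate was about 0.8 mm off the face, which is within the calibration error. The timer was square to the block within 0.5°.
- **Button:** it had sprung back out, 0.2 mm from the height expected when released.
- **Robot:** the arm touched nothing.
- **Bystanders:** I saw none moved in the pictures. The fit for the star (15 mm off) and for the try square (about 8 mm off) differed from the start, which I put down to the arm partly hiding them. The arm never went near either at bench height. I did not re-measure the other four.

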